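# Load the analyser's reagent tray

## Task

Load the reagent tray for the analyser's next run: stand the capped jar in the wide round holder, the slim flat-capped bottle in the narrow round holder, the square bottle in the square holder and the two-capped cartridge lengthwise in the long holder, each upright on the floor of its holder. Set them down gently, do not drop them. Leave the opened jar and the bottle with the pointed dropper tip standing where they are.

Things in the scene. Friction and masses are not known exactly. Their poses are not given: they have to be found in the camera images.
- capped_jar: Squat round white plastic jar, 48 mm in diameter up to 44 mm height, closed by a wide flat grey screw cap 45 mm in diameter; 57 mm high in all, about 90 g. Origin: centre of its underside, z up; it stands upright and loose on the bench at the start.
- slim_bottle: Slim round white plastic bottle, 28 mm in diameter up to 56 mm height, closed by a flat grey cap 25 mm in diameter; 70 mm high in all, about 45 g. The six containers stand in two rows along y, 120 mm or more apart in x; in a row, 95 mm or more between centres. Origin: centre of its underside, z up; it stands upright and loose on the bench at the start.
- square_bottle: White plastic bottle with a square body 40 x 40 mm and 50 mm high, with one round grey cap (29 mm in diameter) in the middle of its top; 65 mm high in all, about 90 g. x and y are square to its sides. Origin: centre of its underside, z up; it stands upright and loose on the bench at the start.
- cartridge: Narrow rectangular white plastic reagent cartridge, 70 mm long (x), 26 mm wide (y) and 46 mm high, with two small round grey caps (18 mm in diameter, 8 mm high) side by side on top; 54 mm high in all, about 80 g. Origin: centre of its underside, z up; it stands upright and loose on the bench at the start.
- open_jar: Look-alike that stays where it is: the same white jar, 48 mm in diameter, but without its cap, so that one looks into it; 55 mm high, about 60 g. Origin: centre of its underside, z up; it stands upright and loose on the bench at the start.
- dropper_bottle: Look-alike that stays where it is: a slim round white bottle, 28 mm in diameter, whose top is not a flat grey cap but a white pointed cone; 78 mm high, about 45 g. Origin: centre of its underside, z up; it stands upright and loose on the bench at the start.
- wide_round_holder: The larger of two shallow round cups, 76 mm outer and 68 mm inner diameter. Mid-grey plastic, fixed. Origin: centre of its underside, z up, 4 mm above the bench. Its floor, on which the container stands, is 4 mm above the origin; its walls, 4 mm thick, end 14 mm above the origin. Fixed in a square aluminium tray (236 mm a side, rim 10 mm high) lying on the bench.
- narrow_round_holder: The smaller of two shallow round cups, 56 mm outer and 48 mm inner diameter. The holders stand two by two in the tray, 110 mm between centres, in any order, each slightly turned. Mid-grey plastic, fixed. Origin: centre of its underside, z up, 4 mm above the bench. Its floor, on which the container stands, is 4 mm above the origin; its walls, 4 mm thick, end 14 mm above the origin.
- square_holder: Shallow square cup, 68 x 68 mm outside and 60 x 60 mm inside, in the same tray; x and y are square to its walls. Mid-grey plastic, fixed. Origin: centre of its underside, z up, 4 mm above the bench. Its floor, on which the container stands, is 4 mm above the origin; its walls, 4 mm thick, end 14 mm above the origin.
- long_holder: Shallow oblong cup, 100 mm long (x) and 54 mm wide (y) outside, 92 x 46 mm inside, in the same tray. Mid-grey plastic, fixed. Origin: centre of its underside, z up, 4 mm above the bench. Its floor, on which the container stands, is 4 mm above the origin; its walls, 4 mm thick, end 14 mm above the origin.
Mind the look-alikes: they are no part of the job. What is shaped like the slim_bottle but purple or yellow is not meant.

How it is judged:
At the end, for the whole second after the job is handed in: Each of the four containers at rest, upright (0.1 rad), on the floor of its own holder (underside 0 to 8 mm above the holder's), within 14 mm (round) or 18 mm (square, long) of its centre; opened jar and dropper bottle upright within 20 mm of their starts (horizontal distance between capped_jar and wide_round_holder below 0.014 m and z of capped_jar in the frame of wide_round_holder between 0 and 0.008 m and angle between each of capped_jar, slim_bottle, square_bottle, cartridge, open_jar, dropper_bottle's own z axis and vertical below 0.1 rad and linear speed of each of capped_jar, slim_bottle, square_bottle, cartridge below 0.02 m/s and horizontal distance between slim_bottle and narrow_round_holder below 0.014 m and z of slim_bottle in the frame of narrow_round_holder between 0 and 0.008 m and horizontal distance between square_bottle and square_holder below 0.018 m and z of square_bottle in the frame of square_holder between 0 and 0.008 m and horizontal distance between cartridge and long_holder below 0.018 m and z of cartridge in the frame of long_holder between 0 and 0.008 m and distance of each of open_jar, dropper_bottle from where it was at the start of the episode below 0.02 m); the robot touches nothing.
It fails at once if a container fell or was thrown: it moved faster than 0.7 m/s with no finger on it (a free fall of about 25 mm) ((linear speed of capped_jar above 0.7 m/s and contact force between the fingers and capped_jar below 0.05 N) or (linear speed of slim_bottle above 0.7 m/s and contact force between the fingers and slim_bottle below 0.05 N) or (linear speed of square_bottle above 0.7 m/s and contact force between the fingers and square_bottle below 0.05 N) or (linear speed of cartridge above 0.7 m/s and contact force between the fingers and cartridge below 0.05 N)).
It fails at once if a look-alike was shifted by more than 20 mm or knocked over (distance of any of open_jar, dropper_bottle from where it was at the start of the episode above 0.02 m or angle between any of open_jar, dropper_bottle's own z axis and vertical above 0.5 rad).
It also fails if it takes over 112 s, if anything falls off the work surface, if the arm or the gripper's body presses on something with over 40 N, if the wrist force passes 120 N, or if a joint passes its speed limit or range.

## Robot

A 6-joint arm with a two-finger parallel gripper is mounted at the origin on the work surface. World frame = base frame: x ahead of the robot, y to its left, z up, the work surface at z = 0. Lengths are in m, angles in rad, forces in N, time in s.
With the tool pointing down it reaches from about 0.3 to 0.875 m from the base axis. Payload 6.4 kg.
Tool frame: the origin (TCP) lies on the centre line of the jaws, within the pads' length; the fingertips stand 25 mm ahead of it and the grasp point (between the pads) lies 6 mm ahead of it (ctrl.tip_reach is the distance from the TCP to the fingertips, in m); z points along the fingers, y is the line along which they close (so a half turn about z gives the same grasp; the last joint's range is limited). The gripper opens to 85 mm and grips with 20 to 120 N. Pads are 22 mm wide; open, the fingers measure 114 mm over their backs; the gripper's body (76 mm by 85 mm) begins 54 mm behind the grasp point. The pads swing forward as they close: fully open they stand 13 mm farther back than shut.
Start: joints at [1.084, 0.181, 1.607, -0, 1.354, -0.206], TCP at [0.159, 0.552, 0.256] pointing down, gripper open.
Joint ranges: [-2.99, 2.99], [-0.89, 2.07], [0.3, 2.58], [-1.14, 4.28], [0, 2.63], [-3.12, 3.12]. Speed limits (rad/s): [2.57, 2.57, 3.01, 3.14, 3.14, 3.14].

## Interface

Orientations are given as a unit quaternion [w, x, y, z].
In Python, from bench import ctrl gives the robot as it stands.
- The arm moves only by the tool servo_tool, never from a script. Its argument "motion" is a list that holds one entry, the list of rows, each a list of 5 numbers: the shift along the tool's x, y, z in cm, then the turn about the tool's z in degrees, then the closure, from -1 (fully open) to 1 (shut). In form: [[[dx, dy, dz, twist, claw], ...]]. A call has 1 to 5 rows; each row is the pose to reach, as a shift and turn from the pose commanded when the call began, along the tool's axes at that moment; what a row does not reach only later rows make up. A row lasts 1/10 s, in which the tool goes at most 50 mm and 8.59 degrees, less where a joint would pass 70% of its speed; a pose out of reach is approached as far as the arm can. A call with a gripper value outside its range is refused whole. The fingers move at their own pace and stop on an object; the grip force is fixed at half the most. Time passes only in rows, so rows that repeat a pose let the fingers close. It gives the time, the measured TCP pose, the force, the opening and the grip force at its end, in the units of the state.
- ctrl.get_obs(): the state, without advancing time (a new reading comes with each control period).
- ctrl.camera(name): name is "scene" or "top" or "wrist"; returns a dict with "pixels" (400x640x3 uint8, red, green, blue), "depth" (400x640 float32, m along the optical axis (not along the pixel's ray), 0 where there is no reading), "fx", "fy", "cx", "cy" (pixels), "R" (3x3) and "t" (3): a world point X has camera coordinates R X + t; the wrist camera has in their place "hand_eye" (4x4, takes a point from camera to tool coordinates, whose origin is the TCP and whose axes are the flange's). Camera axes: x right, y down, z forward; pixel columns grow to the right and rows downward; lengths in m; the calibration is good to about 2 mm. A picture is of the moment at which its call begins: read the wrist's pose just before it.
- ctrl.hand_in(): hands the job in; it is judged then, once.
The state is a dict: "time_s": time; "q": joint angles; "dq": joint speeds; "joint_efforts": joint torques, N m; "eef_pos": TCP position; "eef_rot": TCP orientation; "wrist_force": force on the tool from outside, world axes, zero at the start; "torque": the same for the moment, N m; "opening": opening from 0.0 (shut) to 1.0 (fully open); "grasp_force": force on a finger pad.
Only numpy, scipy, OpenCV 4.12 (cv2) and the standard library are available. Lean on these libraries where they do the work, as an engineer would, in place of code of your own. Each camera call takes 0.05 s, during which the arm holds its last target. There are 200 camera calls.

## Working session

There is one attempt and no reset: what is moved stays moved. The work goes in short steps, Python scripts to look and compute and a tool call to move; the robot and the scene stay as the last step left them, time stands still between calls to the robot, and variables do not carry over. Pictures are saved under pics/ and viewed, at most 14 in all, crops included, and the job is handed in when it is done.

Besides the shell and the picture viewer there is one more tool, called after ">>>" as name(argument=value, ...) on one line, values as JSON. servo_tool: Moves the arm, as the interface text tells. Its arguments: {"type":"object","properties":{"motion":{"type":"array"}},"required":["motion"]}

```bash
mkdir -p pics; ls; python3 - <<'E'
from bench import ctrl
import cv2,numpy as np
o=ctrl.get_obs();print({k:np.round(v,3).tolist() for k,v in o.items()})
for n in("top","scene"):
    c=ctrl.camera(n);cv2.imwrite(f"pics/{n}0.png",c["pixels"][:,:,::-1]);np.savez(f"{n}0.npz",**c)
    print(n,c["fx"],c["fy"],c["cx"],c["cy"],c["R"],c["t"])
E
```

```text
pics
{'time_s': 0.0, 'q': [1.084, 0.182, 1.608, 0.0, 1.354, -0.206], 'dq': [-0.001, -0.001, 0.0, 0.0, 0.001, -0.001], 'joint_efforts': [0.001, -44.486, -35.134, -0.0, 0.009, 0.0], 'eef_pos': [0.159, 0.552, 0.255], 'eef_rot': [-0.0, 0.14, 0.99, -0.001], 'wrist_force': [-0.645, -0.068, 0.032], 'torque': [0.01, -0.015, 0.007], 'grasp_force': 0.0, 'opening': 1.001}
top 460.6246272169579 460.6246272169579 320.65459549413475 201.38411917409957 [[ 0.02290104 -0.99972997 -0.00394048]
 [-0.9872105  -0.02199189 -0.15789801]
 [ 0.15776872  0.00750611 -0.98744756]] [-0.02480863  0.55201386  1.0276464 ]
scene 451.7280425790153 451.7280425790153 327.2036293377049 197.8051111189184 [[ 0.6892497   0.72450905 -0.00463555]
 [ 0.52277591 -0.50174367 -0.68917243]
 [-0.50163752  0.47258854 -0.72458255]] [-0.39715393 -0.27230291  1.25636292]
```

View pics/top0.png

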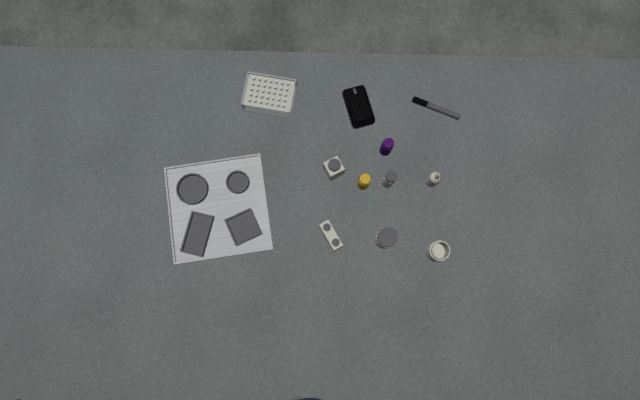

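View pics/scene0.png

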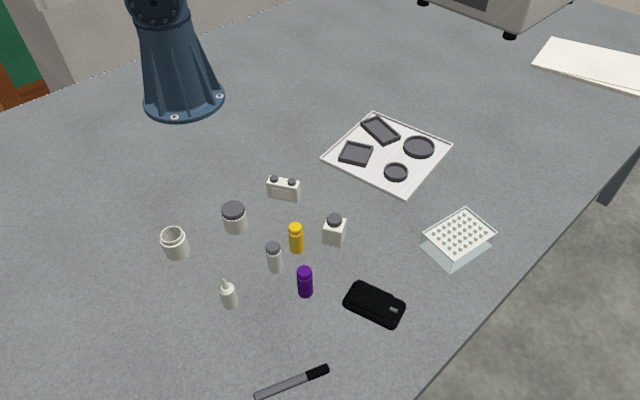

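Top view: the tray holds wide (193,189), narrow (237,182), long (198,234) and square (243,227) holders.

- **Square bottle:** (334,167).
- **Cartridge:** (331,235).
- **Jars:** the one at (387,237) has the flat grey lid, so it is the capped jar. The one at (439,250) is hollow, so it is the open jar.
- **Slim bottles:** (390,179) is white with a flat grey cap, so it is the target. (434,178) is the pointed dropper, and yellow (364,181) and purple (387,146) are distractors.

Next I'll measure and make the confirming crop.

```bash
cat > h.py <<'E'
import numpy as np,cv2
def cloud(c):
    d=c["depth"];v,u=np.mgrid[:400,:640]
    p=np.stack([(u-c["cx"])/c["fx"]*d,(v-c["cy"])/c["fy"]*d,d],-1)
    return (p-c["t"])@c["R"]
E
python3 - <<'E'
from h import *
c=dict(np.load("top0.npz"));P=cloud(c)
g=c["pixels"]
print("bench z",np.median(P[280:330,200:500,2]))
m=((P[...,2]>.03)&(c["depth"]>0)).astype(np.uint8); m[:130]=0;m[300:]=0
n,l,s,ce=cv2.connectedComponentsWithStats(m)
for i in range(1,n):
    if s[i,4]<30: continue
    k=l==i; z=P[k][:,2]; zt=np.percentile(z,90)
    t=k&(P[...,2]>zt-.004); q=P[t][:,:2].astype(np.float32)
    r=cv2.minAreaRect(q*1000); print(np.round(ce[i]),s[i,4],"ztop",round(float(zt),4),"rect",np.round(r[0]),np.round(r[1]),round(r[2],1), "mean",np.round(q.mean(0),4))
# holders: dark pixels within tray -> mm at floor
gray=cv2.cvtColor(g,cv2.COLOR_RGB2GRAY); m=(gray<110).astype(np.uint8); m[:158]=0;m[258:]=0;m[:,:172]=0;m[:,264:]=0
n,l,s,ce=cv2.connectedComponentsWithStats(m)
for i in range(1,n):
    if s[i,4]<200: continue
    k=l==i;q=P[k][:,:2].astype(np.float32);r=cv2.minAreaRect(q*1000)
    zz=P[k][:,2]
    print("hold",np.round(ce[i]),s[i,4],np.round(np.percentile(zz,[5,50,95]),4),np.round(r[0]),np.round(r[1]),round(r[2],1),np.round(q.mean(0),4))
a=cv2.resize(g[130:270,310:460],None,fx=4,fy=4,interpolation=cv2.INTER_CUBIC)
cv2.imwrite("pics/crop0.png",a[:,:,::-1])
E
```

```text
bench z 0.0010144500298499373
[387. 145.] 152 ztop 0.0726 rect [ 689. -166.] [23. 23.] 21.6 mean [ 0.6892 -0.1654]
[333. 167.] 317 ztop 0.0666 rect [636. -40.] [27. 25.] 0.9 mean [ 0.6358 -0.0405]
[389. 178.] 148 ztop 0.0726 rect [ 610. -171.] [23. 26.] 28.3 mean [ 0.6095 -0.1708]
[364. 180.] 145 ztop 0.0725 rect [ 603. -111.] [23. 23.] 48.4 mean [ 0.6038 -0.1121]
[434. 178.] 138 ztop 0.0635 rect [ 612. -279.] [13.  7.] 83.1 mean [ 0.6125 -0.2772]
[331. 235.] 351 ztop 0.056 rect [475. -37.] [58. 16.] 30.8 mean [ 0.4739 -0.0376]
[386. 237.] 361 ztop 0.06 rect [ 472. -164.] [43. 42.] 45.5 mean [ 0.4728 -0.1635]
[438. 250.] 182 ztop 0.0566 rect [ 445. -286.] [40. 41.] 86.9 mean [ 0.4455 -0.2865]
hold [237. 182.] 414 [0.0058 0.0099 0.0203] [511.  86.] [328.  53.] 49.1 [0.5988 0.188 ]
hold [192. 189.] 781 [0.0056 0.0099 0.0199] [499. 150.] [411.  74.] 60.7 [0.5817 0.2982]
hold [243. 227.] 816 [0.0059 0.0098 0.0201] [436. 105.] [258.  85.] 48.9 [0.4925 0.1707]
hold [197. 234.] 974 [0.006  0.01   0.0201] [444. 140.] [338.  98.] 78.0 [0.4732 0.2777]
```

View pics/crop0.png

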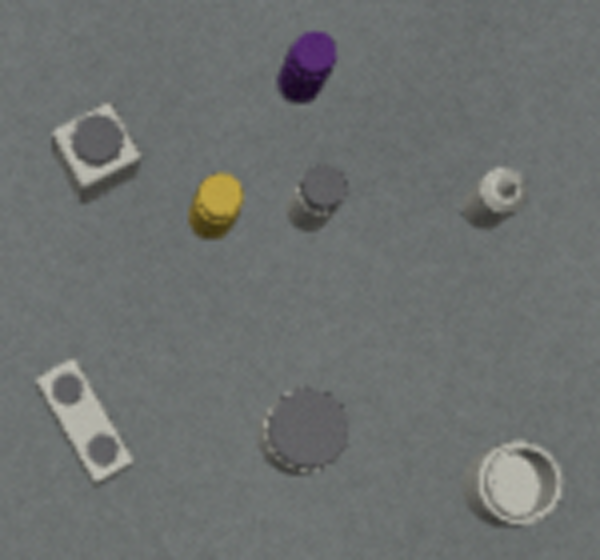

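The crop confirms it: grey flat-capped slim bottle (crop 320,190), pointed dropper (500,190), lidded jar (307,430), hollow jar (515,485). Next step is refining holder and body poses by ray-plane projection.

```bash
cat >> h.py <<'E'
def plane(c,uv,z):
    uv=np.asarray(uv,float);r=np.c_[(uv[:,0]-c["cx"])/c["fx"],(uv[:,1]-c["cy"])/c["fy"],np.ones(len(uv))]@c["R"]
    o=-c["R"].T@c["t"];return (o+r*((z-o[2])/r[:,2])[:,None])[:,:2]
def move(x,y,z,yaw):
    "needed tool shift cm and twist deg; yaw = world angle of closing axis, mod 180"
    from bench import ctrl
    from scipy.spatial.transform import Rotation as Ro
    o=ctrl.get_obs();R=Ro.from_quat(np.r_[o["eef_rot"][1:],o["eef_rot"][0]]).as_matrix()
    d=R.T@(np.array([x,y,z])-o["eef_pos"])*100
    now=np.degrees(np.arctan2(R[1,1],R[0,1]));t=(now-yaw+90)%180-90
    return np.round(d,2),round(t,1)
E
python3 - <<'E'
from h import *
c=dict(np.load("top0.npz"));P=cloud(c);g=cv2.cvtColor(c["pixels"],cv2.COLOR_RGB2GRAY)
def rect(k,z):
    v,u=np.nonzero(k);q=(plane(c,np.c_[u,v],z)*1000).astype(np.float32);r=cv2.minAreaRect(q);(e)=cv2.minEnclosingCircle(q)
    return np.round(r[0],1),np.round(r[1]),round(r[2],1),"mean",np.round(q.mean(0),1)
m=(g<110).astype(np.uint8);m[:158]=0;m[258:]=0;m[:,:172]=0;m[:,264:]=0
m=cv2.morphologyEx(m,cv2.MORPH_OPEN,np.ones((3,3)))
n,l,s,ce=cv2.connectedComponentsWithStats(m)
for i in range(1,n):
    if s[i,4]>200: print("holder",ce[i].round(),rect(l==i,.015))
Z=P[...,2]
for nm,(u0,u1,v0,v1),zl,zp in [("square",(315,355,150,190),(.042,.058),.05),("cart",(312,350,212,258),(.04,.08),.047),("jarcap",(370,405,220,255),(.052,.08),.057),("slimcap",(378,400,165,190),(.065,.09),.07)]:
    k=np.zeros(Z.shape,bool);k[v0:v1,u0:u1]=1;k&=(Z>zl[0])&(Z<zl[1])
    print(nm,k.sum(),rect(k,zp))
S=dict(np.load("scene0.npz"));Q=cloud(S);print("scene bench",np.median(Q[250:260,100:140,2]))
for nm,(x,y) in dict(sq=(.636,-.04),ca=(.474,-.0375),jar=(.473,-.164),slim=(.61,-.171)).items():
    k=(abs(Q[...,0]-x)<.04)&(abs(Q[...,1]-y)<.04)&(Q[...,2]>.03); zt=np.percentile(Q[k][:,2],95);t=k&(Q[...,2]>zt-.004)
    print(nm,t.sum(),round(zt,4),np.round((Q[t][:,:2].min(0)+Q[t][:,:2].max(0))/2,4),np.round(Q[t][:,:2].mean(0),4))
print(move(.473,-.164,.2,90))
E
```

```text
holder [237. 182.] (array([600. , 187.9]), array([54., 53.]), 2.7, 'mean', array([600.2, 189.1], dtype=float32))
holder [192. 189.] (array([580.5, 296.6]), array([73., 75.]), 1.3, 'mean', array([581.2, 297.6], dtype=float32))
holder [243. 227.] (array([492.8, 170.5]), array([68., 68.]), 26.0, 'mean', array([492.6, 170.8], dtype=float32))
holder [197. 234.] (array([473.7, 278.1]), array([56., 98.]), 77.9, 'mean', array([473.5, 278.2], dtype=float32))
square 165 (array([635.6, -40.7]), array([41., 40.]), 28.3, 'mean', array([632.7, -40.3], dtype=float32))
cart 344 (array([475. , -36.9]), array([70., 26.]), 31.5, 'mean', array([475.1, -36.9], dtype=float32))
jarcap 319 (array([ 472.5, -163. ]), array([44., 44.]), 45.5, 'mean', array([ 472.7, -163.5], dtype=float32))
slimcap 100 (array([ 610.6, -170.9]), array([23., 25.]), 1.3, 'mean', array([ 609.5, -170.5], dtype=float32))
scene bench 0.000377620188529102
sq 143 0.0656 [ 0.6394 -0.0418] [ 0.6401 -0.0421]
ca 91 0.0546 [ 0.4778 -0.0373] [ 0.4785 -0.0378]
jar 301 0.0587 [ 0.4757 -0.1642] [ 0.4769 -0.1649]
slim 131 0.0713 [ 0.6138 -0.1713] [ 0.6138 -0.1717]
(array([-50.  , -60.1 ,   5.62]), np.float64(-16.1))
```

```bash
python3 -c "
from h import *
print(move(.476,-.037,.2,121.5))"
```

```text
(array([-46.77, -47.81,   5.61]), np.float64(-47.6))
```

>>> servo_tool(motion=[[[-3.12,-3.19,0.37,0,-1],[-6.24,-6.38,0.75,0,-1],[-9.36,-9.56,1.12,0,-1],[-12.47,-12.75,1.5,0,-1],[-15.59,-15.94,1.87,0,-1]]])

```text
time_s: 0.6
eef_pos: [0.2651, 0.3545, 0.2371]
eef_rot: [-0.0, 0.14, 0.99, -0.0]
wrist_force: [0.2, 0.3, -0.0]
opening: 1.003
grasp_force: 0.0
```

>>> servo_tool(motion=[[[-3.12,-3.19,0.37,0,-1],[-6.24,-6.38,0.75,0,-1],[-9.36,-9.56,1.12,0,-1],[-12.47,-12.75,1.5,0,-1],[-15.59,-15.94,1.87,0,-1]]])

```text
time_s: 1.1
eef_pos: [0.3709, 0.1581, 0.2187]
eef_rot: [0.0, 0.14, 0.99, 0.0]
wrist_force: [0.7, 0.3, 0.4]
opening: 1.001
grasp_force: 0.0
```

>>> servo_tool(motion=[[[-3.12,-3.19,0.37,-8,-1],[-6.24,-6.38,0.75,-16,-1],[-9.36,-9.56,1.12,-24,-1],[-12.47,-12.75,1.5,-32,-1],[-15.59,-15.94,1.87,-40,-1]]])

```text
time_s: 1.6
eef_pos: [0.4749, -0.0351, 0.2002]
eef_rot: [-0.0, -0.195, 0.981, 0.0]
wrist_force: [1.6, -0.0, 0.2]
opening: 0.999
grasp_force: 0.0
```

>>> servo_tool(motion=[[[0,0,0,-7.6,-1],[0,0,0,-7.6,-1],[0,0,0,-7.6,-1]]])

```text
time_s: 1.9
eef_pos: [0.4741, -0.033, 0.2001]
eef_rot: [-0.0, -0.255, 0.967, 0.0]
wrist_force: [-0.9, -0.5, -0.1]
opening: 1.002
grasp_force: 0.0
```

```bash
python3 -c "
from h import *
from bench import ctrl
print(move(.476,-.037,.041,121.5))
o=ctrl.get_obs();c=ctrl.camera('wrist');cv2.imwrite('pics/w1.png',c['pixels'][:,:,::-1]);print(o['time_s'],o['eef_pos'],o['q'],c['hand_eye'])"
```

```text
(array([ 0.02, -0.46, 15.91]), np.float64(-1.9))
1.9 [ 0.47407377 -0.03302118  0.20007   ] [-3.20161156e-01  1.64959457e-02  1.90613691e+00  2.06784886e-04
  1.22021681e+00 -2.40754777e+00] [[-5.08306176e-04 -9.53887555e-01 -3.00163744e-01  7.76892384e-02]
 [ 9.99999871e-01 -4.91063580e-04 -1.32883045e-04 -4.91628620e-05]
 [-2.06440001e-05 -3.00163773e-01  9.53887681e-01 -1.16859473e-01]
 [ 0.00000000e+00  0.00000000e+00  0.00000000e+00  1.00000000e+00]]
```

View pics/w1.png

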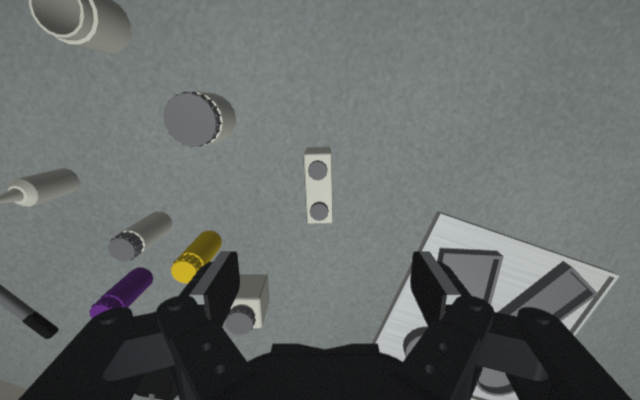

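The cartridge is at (317,185), centred between the jaws and free of neighbours. I'll check its pose with the wrist depth.

```bash
cat >> h.py <<'E'
def wrist(x,y,zmin,zp,r=.05):
    "rect of pixels above zmin near x,y, from the wrist camera, world mm"
    from bench import ctrl
    from scipy.spatial.transform import Rotation as Ro
    o=ctrl.get_obs();c=ctrl.camera("wrist")
    T=np.eye(4);T[:3,:3]=Ro.from_quat(np.r_[o["eef_rot"][1:],o["eef_rot"][0]]).as_matrix();T[:3,3]=o["eef_pos"]
    W=np.linalg.inv(T@c["hand_eye"]);c["R"]=W[:3,:3];c["t"]=W[:3,3]
    P=cloud(c);k=(abs(P[...,0]-x)<r)&(abs(P[...,1]-y)<r)&(P[...,2]>zmin)&(P[...,2]<zp+.006)&(c["depth"]>0)
    q=np.float32(P[k][:,:2]*1000);a=cv2.minAreaRect(q)
    return k.sum(),np.round(a[0],1),np.round(a[1],1),round(a[2],1),"ztop",round(float(np.percentile(P[k][:,2],95)),4)
E
python3 -c "
from h import *
print(wrist(.476,-.037,.043,.054))
print(wrist(.476,-.037,.043,.043))
print(move(.476,-.037,.041,121.5))"
```

```text
(np.int64(1882), array([476.3, -39. ]), array([70. , 25.9]), 30.8, 'ztop', 0.0538)
(np.int64(1306), array([476.4, -38.9]), array([69.9, 26. ]), 31.3, 'ztop', 0.0464)
(array([ 0.08, -0.48, 15.95]), np.float64(-1.7))
```

>>> servo_tool(motion=[[[0.09,-0.62,3,-1.5,-1],[0.09,-0.62,7.5,-1.5,-1],[0.09,-0.62,12,-1.5,-1],[0.09,-0.62,15,-1.5,-1],[0.09,-0.62,15.9,-1.5,-1]]])

```text
time_s: 2.55
eef_pos: [0.4743, -0.0376, 0.0386]
eef_rot: [-0.002, -0.27, 0.963, 0.002]
wrist_force: [0.5, 1.3, -1.0]
opening: 1.002
grasp_force: 0.0
```

>>> servo_tool(motion=[[[0,0,0,0,-1],[0,0,0,0,1],[0,0,0,0,1],[0,0,0,0,1],[0,0,0,0,1]]])

```text
time_s: 3.05
eef_pos: [0.4777, -0.0395, 0.0426]
eef_rot: [0.001, -0.27, 0.963, -0.001]
wrist_force: [-0.1, 1.6, 1.9]
opening: 0.332
grasp_force: 1.9
```

>>> servo_tool(motion=[[[0,0,0,0,1],[0,0,0,0,1],[0,0,0,0,1],[0,0,0,0,1],[0,0,0,0,1]]])

```text
time_s: 3.55
eef_pos: [0.4779, -0.0395, 0.0427]
eef_rot: [0.001, -0.27, 0.963, -0.001]
wrist_force: [-2.0, 0.5, 7.8]
opening: 0.291
grasp_force: 60.0
```

```bash
python3 -c "
from h import *
print(move(.4763,-.0388,.041,121))
print(move(.4745,.278,.18,77.9))"
```

```text
(array([0.1 , 0.15, 0.17]), np.float64(0.3))
(array([-16.23,  27.29, -13.75]), np.float64(43.4))
```

>>> servo_tool(motion=[[[0,0,-2,0,1],[0,0,-5,0,1],[0,0,-9,0,1],[0,0,-12.5,0,1],[0,0,-13.7,0,1]]])

```text
time_s: 4.05
eef_pos: [0.4789, -0.0399, 0.1824]
eef_rot: [0.003, -0.27, 0.963, -0.002]
wrist_force: [-0.1, -0.0, -0.3]
opening: 0.292
grasp_force: 59.0
```

>>> servo_tool(motion=[[[-1.5,2.5,0,0,1],[-3.6,6.0,0,0,1],[-5.7,9.5,0,0,1],[-7.9,13.3,0,0,1],[-10.14,17.06,0,0,1]]])

```text
time_s: 4.55
eef_pos: [0.4741, 0.1607, 0.1776]
eef_rot: [-0.001, -0.269, 0.963, 0.0]
wrist_force: [0.4, -0.3, -0.6]
opening: 0.297
grasp_force: 59.1
```

>>> servo_tool(motion=[[[-2.2,3.7,0,8,1],[-4.3,7.2,0,16,1],[-5.5,9.3,0,24,1],[-6.09,10.23,0,32,1],[-6.09,10.23,0,40,1]]])

```text
time_s: 5.05
eef_pos: [0.4728, 0.2798, 0.1772]
eef_rot: [-0.001, 0.078, 0.997, -0.0]
wrist_force: [-0.2, 0.3, -0.8]
opening: 0.292
grasp_force: 59.0
```

>>> servo_tool(motion=[[[0,0,0,3.4,1],[0,0,0,3.4,1],[0,0,0,3.4,1]]])

```text
time_s: 5.35
eef_pos: [0.4734, 0.278, 0.1777]
eef_rot: [-0.001, 0.105, 0.995, -0.0]
wrist_force: [0.0, 0.1, -0.9]
opening: 0.293
grasp_force: 59.0
```

```bash
python3 - <<'E'
from h import *
from bench import ctrl
print(move(.4745,.278,.0515,77.9))
for n in ("top","scene"):
    c=ctrl.camera(n);np.savez(n+"1.npz",**c)
c=ctrl.camera("wrist");a=c["pixels"][:,:,::-1]
S=dict(np.load("scene1.npz"))["pixels"][60:260,260:520,::-1]
cv2.imwrite("pics/w2.png",np.vstack([cv2.resize(a,(480,300)),cv2.resize(S,(480,296))]))
E
```

```text
(array([-0.12,  0.03, 12.62]), np.float64(0.1))
```

View pics/w2.png

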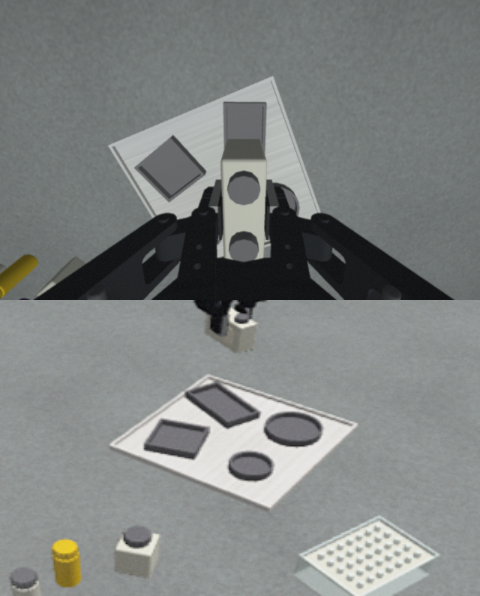

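The cartridge is held upright and lined up with the long holder (top panel, 245,120). Lowering it slowly.

>>> servo_tool(motion=[[[-0.1,0,3,0,1],[-0.1,0,6.5,0,1],[-0.1,0,9,0,1],[-0.1,0,10.5,0,1],[-0.1,0,11,0,1]]])

```text
time_s: 6.0
eef_pos: [0.4739, 0.2776, 0.0669]
eef_rot: [-0.001, 0.105, 0.994, -0.001]
wrist_force: [-0.3, 1.1, 0.1]
opening: 0.293
grasp_force: 59.0
```

>>> servo_tool(motion=[[[0,0,0.4,0,1],[0,0,0.8,0,1],[0,0,1.2,0,1],[0,0,1.5,0,1],[0,0,1.5,0,1]]])

```text
time_s: 6.5
eef_pos: [0.4748, 0.278, 0.0535]
eef_rot: [-0.0, 0.105, 0.994, -0.0]
wrist_force: [0.2, -0.0, -1.8]
opening: 0.292
grasp_force: 59.0
```

```bash
python3 -c "
from h import *
from bench import ctrl
print(move(.4745,.278,.0507,77.9),ctrl.get_obs()['wrist_force'])"
```

```text
(array([ 0.03, -0.01,  0.28]), np.float64(0.0)) [ 0.22895445 -0.01839912 -1.77321876]
```

Lower 0.2–0.3 cm until contact, then open (partly at first) and retreat.

>>> servo_tool(motion=[[[0,0,0.1,0,1],[0,0,0.2,0,1],[0,0,0.25,0,1],[0,0,0.25,0,1],[0,0,0.25,0,1]]])

```text
time_s: 7.0
eef_pos: [0.4748, 0.2781, 0.051]
eef_rot: [0.0, 0.105, 0.994, 0.0]
wrist_force: [0.5, -0.2, 0.9]
opening: 0.294
grasp_force: 59.0
```

>>> servo_tool(motion=[[[0,0,0,0,0.2],[0,0,0,0,-0.2],[0,0,0,0,-0.2],[0,0,0,0,-0.2],[0,0,0,0,-0.2]]])

```text
time_s: 7.5
eef_pos: [0.4748, 0.278, 0.051]
eef_rot: [-0.0, 0.105, 0.994, -0.0]
wrist_force: [-0.1, -0.2, 0.4]
opening: 0.598
grasp_force: 0.0
```

>>> servo_tool(motion=[[[0,0,-0.5,0,-0.2],[0,0,-3,0,-0.2],[0,0,-6.5,0,-0.2],[0,0,-9.5,0,-0.2],[0,0,-11,0,-0.2]]])

```text
time_s: 8.0
eef_pos: [0.4763, 0.2786, 0.1643]
eef_rot: [0.002, 0.105, 0.994, 0.001]
wrist_force: [0.4, -0.1, 1.0]
opening: 0.598
grasp_force: 0.0
```

```bash
python3 -c "
from h import *
from bench import ctrl
print(wrist(.4745,.278,.045,.061))
print(move(.474,-.164,.16,90))
c=ctrl.camera('top');np.savez('top2.npz',**c)"
```

```text
(np.int64(2629), array([474. , 277.4]), array([26. , 70.2]), 78.0, 'ztop', 0.0617)
(array([ -8.98, -43.37,   0.47]), np.float64(-12.1))
```

Cartridge seated: measured (474,277) mm, top at 62 mm. Next the capped jar.

>>> servo_tool(motion=[[[-0.6,-3,0,0,-1],[-1.5,-7.4,0,0,-1],[-2.5,-12,0,0,-1],[-3.5,-16.7,0,0,-1],[-4.4,-21.3,0,0,-1]]])

```text
time_s: 8.6
eef_pos: [0.4718, 0.059, 0.1592]
eef_rot: [-0.001, 0.105, 0.994, -0.0]
wrist_force: [0.1, -0.4, -0.1]
opening: 0.997
grasp_force: 0.0
```

>>> servo_tool(motion=[[[-0.95,-4.6,0,0,-1],[-1.9,-9.2,0,0,-1],[-2.85,-13.8,0,0,-1],[-3.7,-18.0,0,0,-1],[-4.58,-22.07,0,0,-1]]])

```text
time_s: 9.1
eef_pos: [0.4703, -0.1662, 0.1591]
eef_rot: [-0.001, 0.106, 0.994, 0.001]
wrist_force: [0.1, 0.4, -0.3]
opening: 1.004
grasp_force: 0.0
```

>>> servo_tool(motion=[[[0,0,0,-6,-1],[0,0,0,-12.1,-1],[0,0,0,-12.1,-1],[0,0,0,-12.1,-1]]])

```text
time_s: 9.5
eef_pos: [0.471, -0.1643, 0.1597]
eef_rot: [-0.001, 0.001, 1.0, 0.001]
wrist_force: [0.1, -0.2, -1.0]
opening: 1.003
grasp_force: 0.0
```

```bash
python3 -c "
from h import *
print(wrist(.474,-.164,.05,.057))
print(move(.4745,-.164,.042,90))"
```

```text
(np.int64(2425), array([ 473.7, -165.7]), array([46. , 45.3]), 14.1, 'ztop', 0.0572)
(array([-0.35,  0.02, 11.8 ]), np.float64(-0.1))
```

>>> servo_tool(motion=[[[-0.29,-0.1,3,0,-1],[-0.29,-0.1,7,0,-1],[-0.29,-0.1,10,0,-1],[-0.29,-0.1,11.5,0,-1],[-0.29,-0.1,11.8,0,-1]]])

```text
time_s: 10.05
eef_pos: [0.4729, -0.1643, 0.0406]
eef_rot: [-0.002, 0.0, 1.0, 0.001]
wrist_force: [-0.3, 0.2, 0.7]
opening: 0.996
grasp_force: 0.0
```

>>> servo_tool(motion=[[[0,0,0,0,-1],[0,0,0,0,-1],[0,0,0,0,1],[0,0,0,0,1],[0,0,0,0,1]]])

```text
time_s: 10.55
eef_pos: [0.4753, -0.1662, 0.0441]
eef_rot: [0.001, 0.0, 1.0, -0.001]
wrist_force: [2.3, -2.4, 1.5]
opening: 0.539
grasp_force: 61.4
```

>>> servo_tool(motion=[[[0,0,0,0,1],[0,0,0,0,1],[0,0,0,0,1],[0,0,0,0,1],[0,0,0,0,1]]])

```text
time_s: 11.05
eef_pos: [0.4753, -0.1663, 0.0441]
eef_rot: [0.001, 0.0, 1.0, -0.0]
wrist_force: [-1.7, 0.0, 5.3]
opening: 0.539
grasp_force: 62.0
```

```bash
python3 -c "
from h import *
print(move(.5825,.297,.18,90))"
```

```text
(array([-10.73,  46.32, -13.61]), np.float64(-0.0))
```

>>> servo_tool(motion=[[[0,0,-1.5,0,1],[0,0,-4.5,0,1],[0,0,-8.5,0,1],[0,0,-12,0,1],[0,0,-13.6,0,1]]])

```text
time_s: 11.55
eef_pos: [0.476, -0.1667, 0.1829]
eef_rot: [0.002, 0.0, 1.0, -0.002]
wrist_force: [-0.4, 0.2, -0.7]
opening: 0.545
grasp_force: 61.7
```

>>> servo_tool(motion=[[[-0.5,2,0,0,1],[-1.3,5.6,0,0,1],[-2.3,10,0,0,1],[-3.35,14.5,0,0,1],[-4.4,19,0,0,1]]])

```text
time_s: 12.05
eef_pos: [0.5187, 0.0257, 0.1794]
eef_rot: [0.0, 0.0, 1.0, -0.0]
wrist_force: [1.2, -0.4, -0.9]
opening: 0.539
grasp_force: 61.7
```

>>> servo_tool(motion=[[[-1,4.5,0,0,1],[-2.1,9,0,0,1],[-3.1,13.5,0,0,1],[-4.1,18,0,0,1],[-5.1,22,0,0,1]]])

```text
time_s: 12.55
eef_pos: [0.5695, 0.2465, 0.1791]
eef_rot: [0.0, -0.0, 1.0, 0.0]
wrist_force: [0.5, -0.2, -0.8]
opening: 0.537
grasp_force: 61.7
```

>>> servo_tool(motion=[[[-0.8,3.5,0,0,1],[-1.23,5.3,0,0,1],[-1.23,5.3,0,0,1],[-1.23,5.3,0,0,1]]])

```text
time_s: 12.95
eef_pos: [0.5815, 0.2971, 0.1786]
eef_rot: [-0.0, -0.0, 1.0, -0.0]
wrist_force: [-0.5, -1.0, -1.5]
opening: 0.54
grasp_force: 61.7
```

```bash
python3 -c "
from h import *
print(move(.5825,.297,.052,90))"
```

```text
(array([-0.11, -0.  , 12.66]), np.float64(0.0))
```

>>> servo_tool(motion=[[[-0.1,0,3,0,1],[-0.1,0,6.5,0,1],[-0.1,0,9,0,1],[-0.1,0,10.5,0,1],[-0.1,0,11.2,0,1]]])

```text
time_s: 13.45
eef_pos: [0.5821, 0.2958, 0.0655]
eef_rot: [-0.001, 0.001, 1.0, -0.0]
wrist_force: [-0.0, -0.7, -0.7]
opening: 0.541
grasp_force: 61.7
```

>>> servo_tool(motion=[[[0,0,0.3,0,1],[0,0,0.6,0,1],[0,0,0.9,0,1],[0,0,1.2,0,1],[0,0,1.2,0,1]]])

```text
time_s: 13.95
eef_pos: [0.5829, 0.2972, 0.0551]
eef_rot: [0.0, -0.0, 1.0, 0.0]
wrist_force: [-0.2, -0.7, -0.8]
opening: 0.543
grasp_force: 61.7
```

```bash
python3 -c "
from h import *
from bench import ctrl
print(move(.5825,.297,.052,90),ctrl.get_obs()['wrist_force'])
c=ctrl.camera('scene')['pixels'][80:220,330:480,::-1];cv2.imwrite('pics/s3.png',cv2.resize(c,None,fx=4,fy=4))"
```

```text
(array([ 0.04, -0.02,  0.31]), np.float64(0.0)) [-0.16306608 -0.71648637 -0.8064425 ]
```

View pics/s3.png

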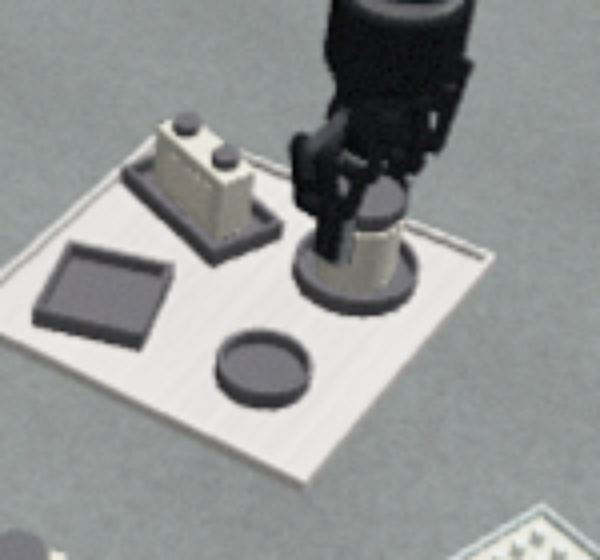

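The jar is upright just above the floor of the wide holder (crop 360,260), and the cartridge is well seated (crop 205,190). I'll lower the last 3 mm and release.

>>> servo_tool(motion=[[[0,0,0.15,0,1],[0,0,0.25,0,1],[0,0,0.3,0,1],[0,0,0.3,0,1],[0,0,0.3,0,1]]])

```text
time_s: 14.5
eef_pos: [0.5829, 0.2972, 0.0522]
eef_rot: [0.0, -0.0, 1.0, 0.0]
wrist_force: [-1.7, -0.1, 1.5]
opening: 0.541
grasp_force: 62.0
```

>>> servo_tool(motion=[[[0,0,0,0,-0.3],[0,0,0,0,-0.6],[0,0,0,0,-0.6],[0,0,0,0,-0.6],[0,0,0,0,-0.6]]])

```text
time_s: 15.0
eef_pos: [0.5829, 0.2971, 0.052]
eef_rot: [0.0, 0.0, 1.0, -0.0]
wrist_force: [-1.3, -0.3, -0.6]
opening: 0.798
grasp_force: 0.0
```

>>> servo_tool(motion=[[[0,0,-0.5,0,-0.6],[0,0,-3,0,-0.6],[0,0,-6.5,0,-0.6],[0,0,-9.5,0,-0.6],[0,0,-11,0,-0.6]]])

```text
time_s: 15.5
eef_pos: [0.5845, 0.2977, 0.1659]
eef_rot: [0.002, -0.0, 1.0, 0.001]
wrist_force: [0.0, -0.5, 0.8]
opening: 0.797
grasp_force: 0.0
```

```bash
python3 -c "
from h import *
print(wrist(.5825,.297,.055,.065))
print(move(.637,-.041,.16,118.3), move(.637,-.041,.16,28.3))"
```

```text
(np.int64(2557), array([581.7, 296.5]), array([45.8, 45.8]), 49.0, 'ztop', 0.0652)
(array([ -5.17, -33.9 ,   0.71]), np.float64(-28.3)) (array([ -5.17, -33.9 ,   0.71]), np.float64(61.7))
```

Jar seated (581.7, 296.5), top 65 mm. Next the square bottle.

>>> servo_tool(motion=[[[-0.4,-2.5,0.2,0,-1],[-1,-6.8,0.4,0,-1],[-1.7,-11.3,0.7,0,-1],[-2.4,-15.8,0.7,0,-1],[-3.1,-20.3,0.7,0,-1]]])

```text
time_s: 16.05
eef_pos: [0.613, 0.0926, 0.1534]
eef_rot: [-0.001, -0.0, 1.0, 0.0]
wrist_force: [0.6, 0.1, 0.6]
opening: 0.997
grasp_force: 0.0
```

>>> servo_tool(motion=[[[-0.7,-4.5,0,-7,-1],[-1.3,-9,0,-14,-1],[-1.8,-12,0,-21,-1],[-2.07,-13.6,0,-28.3,-1],[-2.07,-13.6,0,-28.3,-1]]])

```text
time_s: 16.55
eef_pos: [0.6342, -0.0444, 0.1535]
eef_rot: [-0.001, -0.244, 0.97, 0.0]
wrist_force: [-0.1, 0.2, -0.7]
opening: 1.001
grasp_force: 0.0
```

>>> servo_tool(motion=[[[0,0,0,0,-1],[0,0,0,0,-1]]])

```text
time_s: 16.75
eef_pos: [0.6341, -0.0405, 0.1543]
eef_rot: [-0.001, -0.244, 0.97, 0.0]
wrist_force: [0.9, -0.1, 0.4]
opening: 0.999
grasp_force: 0.0
```

```bash
python3 -c "
from h import *
print(wrist(.637,-.041,.045,.048));print(wrist(.637,-.041,.055,.065))
print(move(.637,-.041,.042,118.3))"
```

```text
(np.int64(1138), array([637.5, -42.7]), array([39.7, 40. ]), 29.9, 'ztop', 0.0501)
(np.int64(1196), array([637.2, -42.6]), array([29.5, 30. ]), 3.9, 'ztop', 0.0651)
(array([-0.21, -0.18, 11.27]), np.float64(0.0))
```

>>> servo_tool(motion=[[[-0.18,-0.28,3,-1,-1],[-0.18,-0.28,7,-1,-1],[-0.18,-0.28,9.8,-1,-1],[-0.18,-0.28,11,-1,-1],[-0.18,-0.28,11.3,-1,-1]]])

```text
time_s: 17.35
eef_pos: [0.6365, -0.0424, 0.0404]
eef_rot: [-0.001, -0.253, 0.967, 0.001]
wrist_force: [-0.5, 0.0, -0.3]
opening: 0.999
grasp_force: 0.0
```

>>> servo_tool(motion=[[[0,0,0,0,-1],[0,0,0,0,-1],[0,0,0,0,1],[0,0,0,0,1],[0,0,0,0,1]]])

```text
time_s: 17.85
eef_pos: [0.6379, -0.0436, 0.0428]
eef_rot: [0.001, -0.253, 0.967, -0.0]
wrist_force: [-0.0, -0.3, 0.7]
opening: 0.516
grasp_force: 0.0
```

>>> servo_tool(motion=[[[0,0,0,0,1],[0,0,0,0,1],[0,0,0,0,1],[0,0,0,0,1],[0,0,0,0,1]]])

```text
time_s: 18.35
eef_pos: [0.6381, -0.0436, 0.0428]
eef_rot: [0.001, -0.253, 0.967, -0.0]
wrist_force: [-0.2, 0.4, 5.7]
opening: 0.462
grasp_force: 61.3
```

```bash
python3 -c "
from h import *
print(move(.4935,.1705,.18,116))"
```

```text
(array([  2.12,  25.74, -13.74]), np.float64(3.3))
```

>>> servo_tool(motion=[[[0,0,-1.5,0,1],[0,0,-4.5,0,1],[0,0,-8.5,0,1],[0,0,-12,0,1],[0,0,-13.7,0,1]]])

```text
time_s: 18.85
eef_pos: [0.639, -0.0438, 0.1837]
eef_rot: [0.002, -0.253, 0.967, -0.001]
wrist_force: [-0.5, -0.1, -1.1]
opening: 0.461
grasp_force: 60.7
```

>>> servo_tool(motion=[[[0.2,2.5,0,0,1],[0.5,6.5,0,0,1],[0.9,11,0,0,1],[1.3,15.5,0,0,1],[1.6,19.5,0,0,1]]])

```text
time_s: 19.35
eef_pos: [0.5263, 0.1202, 0.1794]
eef_rot: [-0.0, -0.253, 0.967, 0.0]
wrist_force: [0.2, 0.8, -0.3]
opening: 0.457
grasp_force: 60.7
```

>>> servo_tool(motion=[[[0.3,3.5,0,1,1],[0.52,6.2,0,3.3,1],[0.52,6.2,0,3.3,1],[0.52,6.2,0,3.3,1],[0.52,6.2,0,3.3,1]]])

```text
time_s: 19.85
eef_pos: [0.4938, 0.1697, 0.1794]
eef_rot: [0.0, -0.225, 0.974, -0.0]
wrist_force: [0.8, 0.7, -0.5]
opening: 0.459
grasp_force: 60.8
```

```bash
python3 -c "
from h import *
print(move(.4935,.1705,.051,116))"
```

```text
(array([-0.  ,  0.1 , 12.84]), np.float64(-0.0))
```

>>> servo_tool(motion=[[[0,0.1,3,0,1],[0,0.1,6.5,0,1],[0,0.1,9,0,1],[0,0.1,10.5,0,1],[0,0.1,11.2,0,1]]])

```text
time_s: 20.35
eef_pos: [0.4923, 0.17, 0.0652]
eef_rot: [-0.002, -0.224, 0.975, 0.0]
wrist_force: [0.2, 0.7, -1.1]
opening: 0.462
grasp_force: 60.8
```

>>> servo_tool(motion=[[[0,0,0.3,0,1],[0,0,0.6,0,1],[0,0,0.9,0,1],[0,0,1.2,0,1],[0,0,1.2,0,1]]])

```text
time_s: 20.85
eef_pos: [0.4929, 0.1712, 0.0551]
eef_rot: [0.0, -0.225, 0.974, -0.0]
wrist_force: [0.4, 0.3, -1.3]
opening: 0.463
grasp_force: 60.8
```

```bash
python3 -c "
from h import *
print(move(.4935,.1705,.051,116))"
```

```text
(array([-0.03, -0.09,  0.41]), np.float64(0.0))
```

>>> servo_tool(motion=[[[0,0,0.15,0,1],[0,0,0.3,0,1],[0,0,0.4,0,1],[0,0,0.4,0,1],[0,0,0.4,0,1]]])

```text
time_s: 21.35
eef_pos: [0.4928, 0.1712, 0.051]
eef_rot: [-0.0, -0.225, 0.974, 0.0]
wrist_force: [0.5, 0.1, -1.3]
opening: 0.46
grasp_force: 61.0
```

>>> servo_tool(motion=[[[0,0,0,0,-0.2],[0,0,0,0,-0.4],[0,0,0,0,-0.4],[0,0,0,0,-0.4],[0,0,0,0,-0.4]]])

```text
time_s: 21.85
eef_pos: [0.4929, 0.1712, 0.0511]
eef_rot: [0.0, -0.225, 0.974, -0.0]
wrist_force: [0.6, -0.8, 0.3]
opening: 0.697
grasp_force: 0.0
```

>>> servo_tool(motion=[[[0,0,-0.5,0,-0.4],[0,0,-3,0,-0.4],[0,0,-6.5,0,-0.4],[0,0,-9.5,0,-0.4],[0,0,-12,0,-0.4]]])

```text
time_s: 22.35
eef_pos: [0.4933, 0.1713, 0.1733]
eef_rot: [0.001, -0.225, 0.974, -0.0]
wrist_force: [0.2, -0.9, 1.1]
opening: 0.695
grasp_force: 0.0
```

```bash
python3 -c "
from h import *
print(wrist(.4935,.1705,.053,.056));print(wrist(.4935,.1705,.053,.072))
print(move(.612,-.171,.175,125))"
```

```text
(np.int64(1048), array([492.7, 170.9]), array([39.4, 39.9]), 25.8, 'ztop', 0.0582)
(np.int64(2103), array([492.8, 170.9]), array([39.4, 39.8]), 26.2, 'ztop', 0.0729)
(array([  4.55, -35.9 ,   0.11]), np.float64(-9.0))
```

Square bottle seated (492.8, 170.9), top 73 mm. Last is the slim bottle: diagonal jaws, half open, to stay clear of yellow and purple.

>>> servo_tool(motion=[[[0.3,-2.5,0,0,-0.2],[0.8,-6.5,0,0,-0.2],[1.4,-11,0,0,-0.2],[2,-15.5,0,0,-0.2],[2.5,-20,0,0,-0.2]]])

```text
time_s: 22.95
eef_pos: [0.5577, -0.021, 0.1702]
eef_rot: [-0.001, -0.225, 0.974, 0.0]
wrist_force: [1.2, 0.1, 0.7]
opening: 0.601
grasp_force: 0.0
```

>>> servo_tool(motion=[[[0.6,-4.5,0,-6,-0.2],[1.1,-9,0,-12,-0.2],[1.6,-13,0,-18,-0.2],[2.05,-15.9,0,-24,-0.2],[2.05,-15.9,0,-24,-0.2]]])

```text
time_s: 23.45
eef_pos: [0.6095, -0.1754, 0.17]
eef_rot: [-0.0, -0.422, 0.907, -0.0]
wrist_force: [0.4, 0.2, -0.8]
opening: 0.598
grasp_force: 0.0
```

>>> servo_tool(motion=[[[0,0,0,0,-0.2],[0,0,0,0,-0.2]]])

```text
time_s: 23.65
eef_pos: [0.6086, -0.1701, 0.1702]
eef_rot: [-0.0, -0.422, 0.906, 0.001]
wrist_force: [0.7, 0.4, 0.2]
opening: 0.596
grasp_force: 0.0
```

```bash
python3 -c "
from h import *
from bench import ctrl
print(wrist(.612,-.171,.065,.07,.03))
print(move(.612,-.171,.042,140))
c=ctrl.camera('wrist')['pixels'][:,:,::-1];cv2.imwrite('pics/w4.png',c)"
```

```text
(np.int64(786), array([ 611.2, -173.2]), array([25.9, 25.4]), 48.4, 'ztop', 0.0701)
(array([-0.13, -0.34, 12.85]), np.float64(0.0))
```

View pics/w4.png

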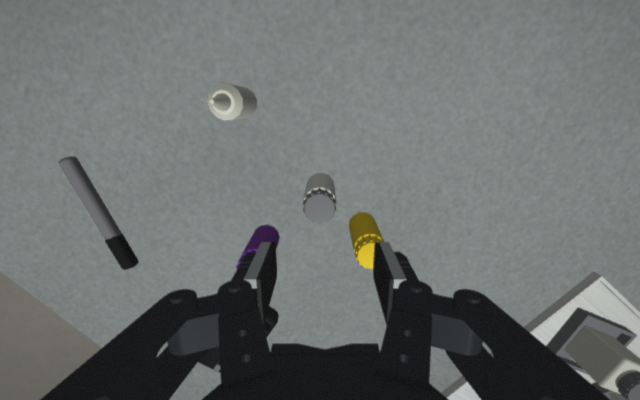

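The slim bottle with the flat grey cap is at (320,200), centred. Yellow (365,240) and purple (260,240) stay about 17 mm or more clear of the fingers.

>>> servo_tool(motion=[[[0,-0.4,2.5,0,-0.2],[0,-0.4,6.5,0,-0.2],[0,-0.4,10,0,-0.2],[0,-0.4,12.3,0,-0.2],[0,-0.4,12.8,0,-0.2]]])

```text
time_s: 24.25
eef_pos: [0.61, -0.1717, 0.0396]
eef_rot: [-0.002, -0.423, 0.906, 0.002]
wrist_force: [-0.1, 0.4, 1.0]
opening: 0.598
grasp_force: 0.0
```

>>> servo_tool(motion=[[[0,0,0,0,-0.2],[0,0,0,0,-0.2],[0,0,0,0,1],[0,0,0,0,1],[0,0,0,0,1]]])

```text
time_s: 24.75
eef_pos: [0.6135, -0.1744, 0.0451]
eef_rot: [0.001, -0.423, 0.906, -0.001]
wrist_force: [-0.7, 1.5, 7.5]
opening: 0.311
grasp_force: 59.0
```

>>> servo_tool(motion=[[[0,0,0,0,1],[0,0,0,0,1],[0,0,0,0,1],[0,0,0,0,1],[0,0,0,0,1]]])

```text
time_s: 25.25
eef_pos: [0.6135, -0.1745, 0.045]
eef_rot: [0.001, -0.423, 0.906, -0.001]
wrist_force: [-0.6, 0.9, 7.3]
opening: 0.31
grasp_force: 59.0
```

```bash
python3 -c "
from h import *
print(move(.601,.1885,.19,140))"
```

```text
(array([-27.01,  24.25, -14.54]), np.float64(-0.0))
```

>>> servo_tool(motion=[[[0,0,-1.5,0,1],[0,0,-4.5,0,1],[0,0,-8.5,0,1],[0,0,-12.5,0,1],[0,0,-14.5,0,1]]])

```text
time_s: 25.75
eef_pos: [0.614, -0.1748, 0.1937]
eef_rot: [0.002, -0.423, 0.906, -0.003]
wrist_force: [0.6, -0.9, -0.4]
opening: 0.309
grasp_force: 59.0
```

>>> servo_tool(motion=[[[-1.5,1.35,0,0,1],[-4.5,4.04,0,0,1],[-7.8,7,0,0,1],[-11.1,10,0,0,1],[-14.5,13,0,0,1]]])

```text
time_s: 26.25
eef_pos: [0.6045, 0.0232, 0.1872]
eef_rot: [-0.001, -0.423, 0.906, 0.001]
wrist_force: [-0.2, 0.8, -1.3]
opening: 0.313
grasp_force: 59.0
```

>>> servo_tool(motion=[[[-3.3,3,0,0,1],[-6.7,6,0,0,1],[-10,9,0,0,1],[-12,10.8,0,0,1],[-12.5,11.25,0,0,1]]])

```text
time_s: 26.75
eef_pos: [0.5981, 0.1927, 0.1871]
eef_rot: [-0.001, -0.424, 0.905, 0.001]
wrist_force: [-0.5, -0.2, -1.2]
opening: 0.313
grasp_force: 59.0
```

>>> servo_tool(motion=[[[0,0,0,0,1],[0,0,0,0,1]]])

```text
time_s: 26.95
eef_pos: [0.5997, 0.188, 0.1875]
eef_rot: [-0.001, -0.423, 0.906, -0.0]
wrist_force: [0.0, -0.7, -0.4]
opening: 0.314
grasp_force: 59.0
```

```bash
python3 -c "
from h import *
print(move(.601,.1885,.053,140))"
```

```text
(array([-0.13, -0.07, 13.45]), np.float64(-0.0))
```

>>> servo_tool(motion=[[[-0.1,0,3,0,1],[-0.1,0,7,0,1],[-0.1,0,10,0,1],[-0.1,0,11.5,0,1],[-0.1,0,12,0,1]]])

```text
time_s: 27.45
eef_pos: [0.5998, 0.188, 0.0661]
eef_rot: [-0.002, -0.422, 0.907, 0.0]
wrist_force: [-0.6, 0.2, -1.0]
opening: 0.311
grasp_force: 59.0
```

>>> servo_tool(motion=[[[0,0,0.3,0,1],[0,0,0.6,0,1],[0,0,0.9,0,1],[0,0,1.1,0,1],[0,0,1.1,0,1]]])

```text
time_s: 27.95
eef_pos: [0.6009, 0.1896, 0.0573]
eef_rot: [0.0, -0.423, 0.906, -0.0]
wrist_force: [-0.0, 0.2, -0.0]
opening: 0.311
grasp_force: 59.0
```

```bash
python3 -c "
from h import *
from bench import ctrl
print(move(.601,.1885,.053,140))
c=ctrl.camera('scene')['pixels'][80:220,330:480,::-1];cv2.imwrite('pics/s5.png',cv2.resize(c,None,fx=4,fy=4))"
```

```text
(array([ 0.08, -0.08,  0.43]), np.float64(0.0))
```

View pics/s5.png

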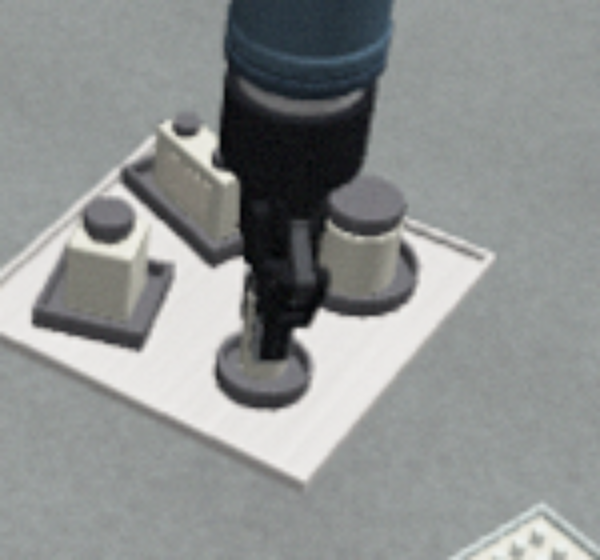

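The slim bottle is in the narrow cup (crop 262,365), a few mm above the floor, and the other three stand upright. Lowering the rest and releasing.

>>> servo_tool(motion=[[[0,-0.08,0.15,0,1],[0,-0.08,0.3,0,1],[0,-0.08,0.4,0,1],[0,-0.08,0.4,0,1],[0,-0.08,0.4,0,1]]])

```text
time_s: 28.5
eef_pos: [0.6015, 0.189, 0.0531]
eef_rot: [0.0, -0.423, 0.906, -0.0]
wrist_force: [-0.2, 1.4, 1.6]
opening: 0.317
grasp_force: 59.1
```

>>> servo_tool(motion=[[[0,0,0.03,0,0.2],[0,0,0.03,0,-0.2],[0,0,0.03,0,-0.2],[0,0,0.03,0,-0.2],[0,0,0.03,0,-0.2]]])

```text
time_s: 29.0
eef_pos: [0.6014, 0.1889, 0.0527]
eef_rot: [-0.0, -0.423, 0.906, -0.0]
wrist_force: [-0.1, 0.2, 0.6]
opening: 0.602
grasp_force: 0.0
```

>>> servo_tool(motion=[[[0,0,-0.5,0,-0.2],[0,0,-3,0,-0.2],[0,0,-6.5,0,-0.2],[0,0,-10,0,-0.2],[0,0,-14,0,-0.2]]])

```text
time_s: 29.5
eef_pos: [0.6008, 0.1889, 0.1937]
eef_rot: [-0.001, -0.423, 0.906, 0.0]
wrist_force: [1.0, 0.0, -0.3]
opening: 0.602
grasp_force: 0.0
```

>>> servo_tool(motion=[[[0,0,-4,0,-0.2],[0,0,-8,0,-0.2],[0,0,-10,0,-0.2],[0,0,-10,0,-0.2],[0,0,-10,0,-0.2]]])

```text
time_s: 30.0
eef_pos: [0.6012, 0.189, 0.2927]
eef_rot: [0.0, -0.423, 0.906, -0.0]
wrist_force: [0.3, -0.0, -0.3]
opening: 0.598
grasp_force: 0.0
```

```bash
python3 - <<'E'
from h import *
from bench import ctrl
print(wrist(.601,.189,.065,.078,.03)); print(wrist(.493,.171,.065,.073,.04)); print(wrist(.582,.297,.055,.065,.04)); print(wrist(.474,.278,.045,.062))
c=ctrl.camera("scene");cv2.imwrite("pics/s6.png",c["pixels"][:,:,::-1])
t=ctrl.camera("top");P=cloud(t)
P0=cloud(dict(np.load("top0.npz")))
for nm,x,y in(("open",.4455,-.2865),("drop",.6125,-.277)):
    for A in(P0,P):
        k=(abs(A[...,0]-x)<.04)&(abs(A[...,1]-y)<.04)&(A[...,2]>.03);print(nm,k.sum(),A[k].mean(0).round(4))
E
```

```text
(np.int64(407), array([600.7, 188.6]), array([25.6, 25.9]), 78.9, 'ztop', 0.0783)
(np.int64(616), array([493.6, 170.9]), array([29.3, 29.9]), 34.9, 'ztop', 0.0735)
(np.int64(988), array([581.1, 295.3]), array([44. , 45.5]), 30.8, 'ztop', 0.0652)
(np.int64(1325), array([474.7, 277. ]), array([26.6, 69.8]), 77.7, 'ztop', 0.0618)
open 182 [ 0.4449 -0.2811  0.048 ]
open 186 [ 0.4446 -0.2812  0.0474]
drop 138 [ 0.6115 -0.2754  0.0529]
drop 136 [ 0.6116 -0.2756  0.0531]
```

View pics/s6.png

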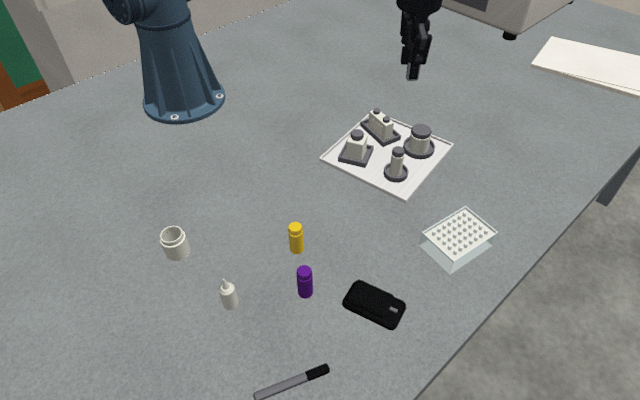

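All four stand upright in their holders at the right heights (tray around 385,150). The open jar (174,243) and dropper (228,295) have not moved, and the arm is clear.

```bash
python3 -c "
from bench import ctrl
print(ctrl.hand_in())"
```

```text
the job is handed in; nothing more can be done
None
```

The job is handed in at about 30 s of robot time: all four containers measured upright on the floors of their own holders, with the opened jar and dropper bottle unmoved; the hand-in gave no verdict.

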